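Level the sprung launderette shelf with its screw foot

ROBOT

A 6-joint arm with a two-finger parallel gripper is mounted at the origin on the work surface. World frame = base frame: x ahead of the robot, y to its left, z up, the work surface at z = 0. Lengths are in m, angles in degrees, forces in N, time in s.
With the tool pointing down it reaches from about 0.15 to 0.775 m from the base axis. Payload 6.1 kg.
Tool frame: the origin (TCP) lies on the centre line of the jaws, within the pads' length; the fingertips stand robot.tcp_to_tips ahead of it and the grasp point (between the pads) lies 3 mm ahead of it (robot.tcp_to_tips is the distance from the TCP to the fingertips, in m); z points along the fingers, y is the line along which they close (so a half turn about z gives the same grasp; the last joint's range is limited). The gripper opens to 85 mm and grips with 20 to 120 N. Pads are 22 mm wide; open, the fingers measure 114 mm over their backs; the gripper's body (76 mm by 85 mm) begins 54 mm behind the grasp point. The pads swing forward as they close: fully open they stand 13 mm farther back than shut.
Start: joints at [-68.182, 7.208, -2.269, 80.523, 0, 90], TCP at [0.195, -0.487, 0.253] pointing down, gripper open.
Joint ranges: [-155.77, 155.77], [-54.66, 111.73], [-72.52, 77.12], [-102.08, 115.82], [-83.92, 84.16], [-180, 180]. Speed limits (degrees/s): [136.94, 136.94, 172.46, 180, 180, 180].

INTERFACE

Orientations are given as a 3x3 rotation matrix whose columns are the frame's x, y, z axes.
In Python, from station import robot, viewer gives the robot as it stands.
- The arm moves only by the shell command python3 -m crank 'ROWS' [FORCE]. ROWS is text: rows parted by semicolons, each of 7 numbers parted by spaces: the finger opening in mm, from 0 to 85.4, then the shift along the tool's x, y, z in mm, then the turn, a rotation vector about the tool's x, y, z in rad. In form: hand x y z wx wy wz; .... A call has 1 to 10 rows; each row is the pose to reach, as a shift and turn from the pose commanded when the call began, along the tool's axes at that moment; what a row does not reach only later rows make up. A row lasts 1/8 s, in which the tool goes at most 62.5 mm and 10.7 degrees, less where a joint would pass 70% of its speed; a pose out of reach is approached as far as the arm can. A call with a gripper value outside its range is refused whole. The fingers move at their own pace and stop on an object; FORCE is the grip in N (left out, the last holds). Time passes only in rows, so rows that repeat a pose let the fingers close. It gives the time, the measured TCP pose, the force, the opening and the grip force at its end, in the units of the state.
- robot.sense(): the state, without advancing time (a new reading comes with each control period).
- viewer.grab_frame(name): name is "scene" or "top" or "wrist"; returns a dict with "color" (420x560x3 uint8, blue, green, red), "range_z" (420x560 float32, m along the optical axis (not along the pixel's ray), 0 where there is no reading), "intrinsics" (3x3 intrinsics, pixels), "k1" (the pictures are not rectified: a ray, as slopes to the right and down, at radius r is drawn at 1 + k1 r^2 times it, then the intrinsics apply), "extrinsics" (4x4, takes a point from camera to world coordinates). Camera axes: x right, y down, z forward; pixel columns grow to the right and rows downward; lengths in m; the calibration is good to about 2 mm. A picture is of the moment at which its call begins.
- robot.job_done(): hands the job in; it is judged then, once.
The state is a dict: "t": time; "joint_pos": joint angles; "qd": joint speeds; "joint_torque": joint torques, N m; "eef_pos": TCP position; "eef_rot": TCP orientation; "contact_force": force on the tool from outside, world axes, zero at the start; "moment": the same for the moment, N m; "width": finger opening in m; "gripper_force": force on a finger pad.
Only numpy, scipy, OpenCV 4.12 (cv2) and the standard library are available. Lean on these libraries where they do the work, as an engineer would, in place of code of your own. Each camera call takes 0.05 s, during which the arm holds its last target. There are 200 camera calls.

TASK

Set the round spirit level into the steel ring on the little dark wooden shelf and press it firmly home, so that it sits flush on the rim. Let go of the level, then push the shelf down onto its foot by the black knob and turn the knob until the bubble rests inside the black circle with the foot pressed on its pad. Finish like that, still holding the knob pressed down and the bubble centred, and leave everything else on the counter where it stands.

Things in the scene. Friction and masses are not known exactly. Their poses are not given: they have to be found in the camera images.
- level_center (a point): (all sizes in mm) centre (half-way up, 21 above the underside) of the loose round spirit level: an aluminium drum 64 in diameter, 36 high, with a spigot 6 high below it that tapers from 47 to 39 in diameter; 0.2 kg. Starts upright on the counter; grip it across the drum's upper half, so that the fingers clear the ring; its yaw does not matter. On top a pale window with a black circle 24 in diameter at the middle
- level: the same spirit level; origin at the centre of the underside of its spigot, z up through its top
- bubble (a point): centre of the white bubble (15 in diameter) in the level's top window. It drifts to the higher side, 0.35 mm per mrad of tilt (17 mm at most), settling in about half a second; centred when horizontally at level_center
- seat (a point): centre of the mouth of the steel ring fixed on the shelf: outer diameter 66, bore 53, 10 high above the board, about 85 above the counter. The spigot enters with 3 all round and the drum rests on the rim; fully home, level_center is 15 above this point. The knob axis is 140 from it, the hinge 60 on the other side. Press the level home with about 10 N
- shelf: dark wooden board 160 x 270 x 16 on a fixed black stand; origin on its hinge axis at the board's underside, 57 above the counter; y points from the hinge past the seat to the knob, z up. A spring holds the knob end up, 40 mrad at its stop, the foot hanging clear of its pad; 2 to 5 N straight down on the knob brings the foot to the pad, 2 to 20 mm lower; more loads the foot
- knob_grip (a point): point on the axis of the black round knob at the height to grip it (3 above mid-height): knob 38 in diameter, 30 high, its top 12 above this point, 14 clear between its underside and the board. It can be gripped at any yaw, is stiff (0.2 N m) and stays where it is left
- foot_knob: the same knob; origin at the centre of its underside. Clockwise seen from above screws the foot down 5 mm per rad, which raises the knob end (200 from the hinge) of the pressed shelf: 25 mrad of tilt, about 8.8 mm of bubble per rad. It starts 1.0 to 2.2 rad too far anticlockwise; 1.2 rad beyond the level position is its end stop
- foot: the steel levelling foot under the board, below the knob, with a ball tip 24 in diameter; origin at the centre of the ball
- pad: black rubber pad 48 in diameter, 12 high, on the counter under the foot; origin at the centre of its underside
- carton: cardboard detergent carton 70 x 130 x 170, bystander; origin at the centre of its underside
- softener: white softener bottle 70 across, 200 high, bystander; origin at the centre of its underside
- measure_cup: white measuring cup 66 across, 60 high, bystander; origin at the centre of its underside
- tape_roll: roll of paper tape 84 across, 24 high, lying flat, bystander; origin at the centre of its underside
- wrench: steel wrench 150 long, lying flat, bystander; origin at the centre of its underside
- jar: glass jar 64 across, 85 high, bystander; origin at the centre of its underside
- coin_tray: grey coin tray 100 x 140 x 30, bystander; origin at the centre of its underside

How it is judged:
By the outcome, as a careful person would: the job done as asked, in the order asked, and still so for the second after the job is handed in, while the arm keeps its last pose, push and grip.
It also fails if it takes over 72 s, if anything falls off the work surface, if the arm or the gripper's body presses on something with over 40 N, if the wrist force passes 120 N, or if a joint passes its speed limit or range.

## Working session

There is one attempt and no reset: what is moved stays moved. The work goes in short steps, Python scripts to look and compute and a shell command to move; the robot and the scene stay as the last step left them, time stands still between calls to the robot, and variables do not carry over. Pictures are saved under pics/ and viewed, at most 10 in all, crops included, and the job is handed in when it is done.

```bash
ls; mkdir -p pics; cat > h.py <<'E'
import numpy as np, cv2
from station import robot, viewer
def cloud(f):
    K=f["intrinsics"];z=f["range_z"];k1=f["k1"];h,w=z.shape
    v,u=np.mgrid[0:h,0:w]
    p=np.stack([u.ravel(),v.ravel()],1).astype(float)[:,None]
    q=cv2.undistortPoints(p,K,np.array([k1,0,0,0,0.]))[:,0]
    Z=z.ravel(); P=np.stack([q[:,0]*Z,q[:,1]*Z,Z],1)
    T=f["extrinsics"]; W=P@T[:3,:3].T+T[:3,3]; W[Z==0]=np.nan
    return W.reshape(h,w,3)
def ray(f,u,v,zw):
    K=f["intrinsics"]
    q=cv2.undistortPoints(np.array([[[u,v]]],float),K,np.array([f["k1"],0,0,0,0.]))[0,0]
    T=f["extrinsics"];d=T[:3,:3]@np.array([q[0],q[1],1]);o=T[:3,3]
    return o+d*(zw-o[2])/d[2]
E
python3 - <<'E'
from h import *
a=viewer.grab_frame("scene");b=viewer.grab_frame("top")
cv2.imwrite("pics/scene.png",a["color"]);cv2.imwrite("pics/top.png",b["color"])
np.savez("f0.npz",s=cloud(a),t=cloud(b))
s=robot.sense();print({k:np.round(v,4).tolist() for k,v in s.items()},robot.tcp_to_tips)
print(b["extrinsics"],b["intrinsics"],b["k1"],a["k1"])
E
```

```text
pics
{'t': 0.1, 'joint_pos': [-68.181, 7.2385, -2.3215, 80.523, -0.001, 89.9995], 'qd': [0.0282, -0.0857, 0.2102, -0.0825, -0.0273, 0.0563], 'joint_torque': [-0.0024, -43.6901, 35.3609, 0.0135, -0.0001, 0.0], 'eef_pos': [0.195, -0.4871, 0.2526], 'eef_rot': [[0.9284, 0.3717, -0.0006], [0.3717, -0.9284, 0.0013], [-0.0, -0.0014, -1.0]], 'contact_force': [0.5496, -0.4481, -0.4611], 'moment': [0.0227, 0.0454, -0.0739], 'gripper_force': 0.0, 'width': 0.0855} 0.022
[[-0.00432557 -0.98479074  0.17369079  0.37135506]
 [-0.99986536  0.00150996 -0.01633931  0.01809441]
 [ 0.01582853 -0.17373808 -0.98466468  1.27963583]
 [ 0.          0.          0.          1.        ]] [[455.50328646   0.         280.00907119]
 [  0.         455.50328646 203.50180689]
 [  0.           0.           1.        ]] -0.09490227961846166 0.027578691890684383
```

View pics/scene.png

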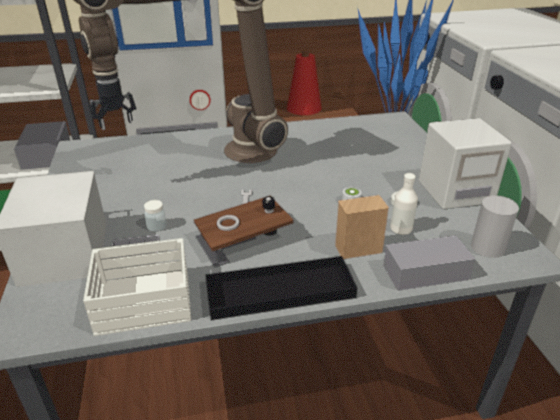

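View pics/top.png

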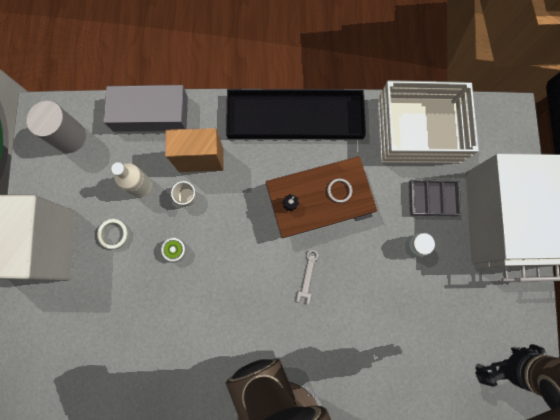

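The top picture shows the level (green window) at (173,250), the ring at (340,190), the knob at (290,202), the measuring cup at (183,194), the wrench at (307,277) and the carton at (195,150). The jar is at (423,245) and the coin tray at (435,198). Next I'll measure their positions.

```bash
cat > m.py <<'E'
from h import *
b=viewer.grab_frame("top");W=cloud(b);c=b["color"]
def blob(m,box,name):
    u0,v0,u1,v1=box;mm=np.zeros(m.shape,bool);mm[v0:v1,u0:u1]=m[v0:v1,u0:u1]
    P=W[mm];P=P[~np.isnan(P[:,0])]
    vv,uu=np.nonzero(mm)
    (cx,cy),r=cv2.minEnclosingCircle(P[:,:2].astype(np.float32)*1000)
    print(name,len(P),"mean",P.mean(0).round(4),"circ",round(cx,1),round(cy,1),round(r,1),"px",uu.mean().round(1),vv.mean().round(1))
    return P
z=W[...,2]
print("table z",np.nanmedian(z[300:330,200:280]))
blob(z>0.03,(150,228,195,272),"level>30")
print("level top z",np.nanmedian(z[244:256,167:180]))
hsv=cv2.cvtColor(c,cv2.COLOR_BGR2HSV)
blob((hsv[...,1]>110)&(hsv[...,0]>25)&(hsv[...,0]<90),(150,228,195,272),"green")
Pb=blob((z>0.05)&(z<.12),(255,150,385,245),"shelf")
bw=(z>0.06)&(hsv[...,2]<45)
blob(bw,(278,190,304,214),"knob dark")
print("knob z top",np.nanmax(z[190:214,278:304]))
blob((z>0.06)&(hsv[...,1]<60)&(hsv[...,2]>90),(322,172,358,208),"ring")
# plane of board
m=(hsv[...,1]>110)&(z>0.05);m[:, :258]=0;m[:,385:]=0;m[:150]=0;m[245:]=0
P=W[m];A=np.c_[P[:,:2],np.ones(len(P))];k=np.linalg.lstsq(A,P[:,2],rcond=None)[0]
print("plane",k.round(4)); 
rect=cv2.minAreaRect(P[:,:2].astype(np.float32)*1000);print(rect,cv2.boxPoints(rect))
for n,(u,v) in dict(cup=(183,194),carton=(195,145)).items(): print(n,W[v,u])
big=[cv2.resize(c[y:y+60,x:x+80],(400,300),interpolation=cv2.INTER_CUBIC) for x,y in((140,220),(290,165))]
cv2.imwrite("pics/crop.png",np.hstack(big))
E
python3 m.py
```

```text
table z 0.0021980718230805163
level>30 456 mean [0.4629 0.289  0.0437] circ 463.9 290.3 32.8 px 172.9 249.6
level top z 0.044489252672321955
green 196 mean [0.4644 0.2894 0.0443] circ 463.9 289.7 23.9 px 172.7 249.0
shelf 5614 mean [ 0.6028 -0.114   0.0816] circ 604.5 -113.4 154.7 px 321.6 196.2
knob dark 133 mean [ 0.5751 -0.0254  0.1248] circ 578.2 -27.5 19.0 px 289.5 203.5
knob z top 0.13603617013895275
ring 198 mean [ 0.6175 -0.1606  0.0877] circ 618.9 -162.2 35.4 px 339.2 190.3
plane [-0.0115  0.04    0.093 ]
((603.7109985351562, -112.81904602050781), (159.60324096679688, 267.6241760253906), 16.09746551513672) [[ 489.9359     -6.380308]
 [ 564.1406   -263.51132 ]
 [ 717.4861   -219.25778 ]
 [ 643.2814     37.87323 ]]
cup [0.62416948 0.27383507 0.00499279]
carton [0.71900371 0.21518642 0.16708406]
```

```bash
ls pics
```

```text
crop.png
scene.png
top.png
```

```bash
R="85 539 -621 0 0 0 -1.745"; python3 -m crank '85 539 -621 0 0 0 -1.745;85 539 -621 0 0 0 -1.745;85 539 -621 0 0 0 -1.745;85 539 -621 0 0 0 -1.745;85 539 -621 0 0 0 -1.745;85 539 -621 0 0 0 -1.745;85 539 -621 0 0 0 -1.745;85 539 -621 0 0 0 -1.745;85 539 -621 0 0 0 -1.745;85 539 -621 0 0 0 -1.745'
```

```text
t: 1.4
eef_pos: [0.4001, 0.1053, 0.2533]
eef_rot: [[-0.53, 0.848, 0.001], [0.848, 0.53, -0.0], [-0.0, 0.0, -1.0]]
contact_force: [0.9, -1.5, 1.1]
width: 0.085
gripper_force: 0.0
```

View pics/crop.png

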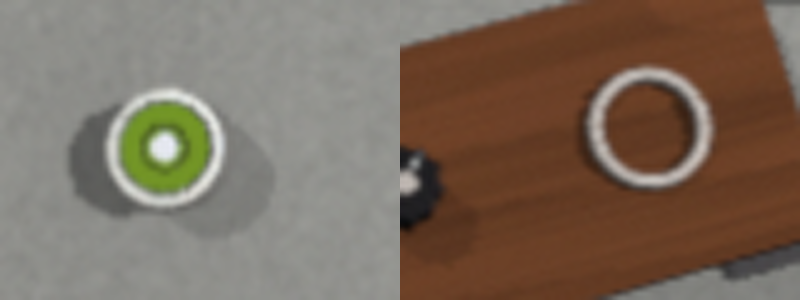

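The crop confirms the level (crop centre (165,147), bubble centred) and the empty ring at (650,127).

```bash
python3 -m crank '85 123 152 60 0 0 0;85 123 152 60 0 0 0;85 123 152 60 0 0 0;85 123 152 60 0 0 0;85 123 152 60 0 0 0;85 123 152 60 0 0 0'
cat > w.py <<'E'
from h import *
import sys
f=viewer.grab_frame("wrist");W=cloud(f);cv2.imwrite("pics/"+sys.argv[1]+".png",f["color"])
s=robot.sense();print("eef",s["eef_pos"].round(4) if hasattr(s["eef_pos"],"round") else s["eef_pos"]);np.savez(sys.argv[1]+".npz",W=W,c=f["color"])
z=W[...,2];h=np.histogram(z[~np.isnan(z)],bins=np.arange(-.01,.2,.01));print(list(zip(h[1].round(2),h[0])))
E
python3 w.py w1
```

```text
t: 2.15
eef_pos: [0.4642, 0.2865, 0.194]
eef_rot: [[-0.526, 0.85, 0.0], [0.85, 0.526, -0.0], [-0.0, 0.0, -1.0]]
contact_force: [-0.9, -0.1, -0.6]
width: 0.0851
gripper_force: 0.0
eef [0.4643 0.2864 0.1942]
[(np.float64(-0.01), np.int64(101382)), (np.float64(0.0), np.int64(60394)), (np.float64(0.01), np.int64(1735)), (np.float64(0.02), np.int64(3883)), (np.float64(0.03), np.int64(905)), (np.float64(0.04), np.int64(4116)), (np.float64(0.05), np.int64(823)), (np.float64(0.06), np.int64(650)), (np.float64(0.07), np.int64(741)), (np.float64(0.08), np.int64(1063)), (np.float64(0.09), np.int64(1349)), (np.float64(0.1), np.int64(1294)), (np.float64(0.11), np.int64(1264)), (np.float64(0.12), np.int64(1360)), (np.float64(0.13), np.int64(350)), (np.float64(0.14), np.int64(0)), (np.float64(0.15), np.int64(0)), (np.float64(0.16), np.int64(0)), (np.float64(0.17), np.int64(0)), (np.float64(0.18), np.int64(304))]
```

View pics/w1.png

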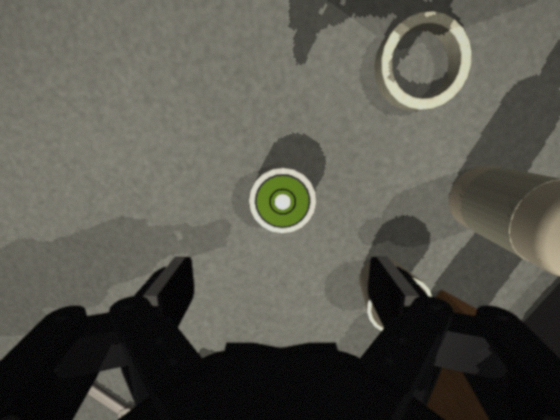

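The wrist picture shows the level at (283,201), between the fingers' columns, with the tape, bottle and cup to the right.

```bash
cat > lv.py <<'E'
from h import *
def disc(W,c,box):
    hsv=cv2.cvtColor(c,cv2.COLOR_BGR2HSV);u0,v0,u1,v1=box
    m=(hsv[...,1]>110)&(hsv[...,0]>25)&(hsv[...,0]<90);k=np.zeros(m.shape,bool);k[v0:v1,u0:u1]=m[v0:v1,u0:u1]
    P=W[k];P=P[~np.isnan(P[:,0])];(x,y),r=cv2.minEnclosingCircle((1000*P[:,:2]).astype(np.float32))
    return x,y,r,np.median(P[:,2])
d=np.load("w1.npz");W=d["W"];print(disc(W,d["c"],(240,160,330,245)))
print("table",np.nanmedian(W[100:180,60:200,2]))
s=robot.sense();R=np.array(s["eef_rot"]);x,y,r,z=disc(W,d["c"],(240,160,330,245))
print(R.T@(np.array([x/1e3,y/1e3,.03])-s["eef_pos"]))
E
python3 lv.py
```

```text
(464.62103271484375, 288.5019226074219, 24.822589874267578, np.float64(0.04218713293701676))
table -0.00025197198596746406
[0.00164545 0.00122627 0.16421801]
```

```bash
python3 -m crank '85 2 1.5 50 0 0 0;85 2 1.5 100 0 0 0;85 2 1.5 140 0 0 0;85 2 1.5 161 0 0 0;85 2 1.5 161 0 0 0;60 2 1.5 161 0 0 0;60 2 1.5 161 0 0 0;60 2 1.5 161 0 0 0;60 2 1.5 161 0 0 0;60 2 1.5 161 0 0 0' 50
```

```text
t: 3.45
eef_pos: [0.4657, 0.2904, 0.0346]
eef_rot: [[-0.527, 0.85, 0.003], [0.85, 0.527, 0.001], [-0.001, 0.003, -1.0]]
contact_force: [-1.5, -3.2, 6.9]
width: 0.0626
gripper_force: 55.2
```

```bash
python3 -m crank '60 0 0 -20 0 0 0;60 0 0 -80 0 0 0;60 0 0 -140 0 0 0;60 -30 -7 -200 0 0 0;60 -90 -21 -215 0 0 0;60 -150 -35 -215 0 0 0;60 -210 -49 -215 0 0 0;60 -270 -63 -215 0 0 0;60 -330 -77 -215 0 0 0;60 -380 -88 -215 0 0 0'
```

```text
t: 4.7
eef_pos: [0.5905, -0.0816, 0.2483]
eef_rot: [[-0.526, 0.851, 0.002], [0.851, 0.526, -0.0], [-0.001, 0.001, -1.0]]
contact_force: [0.3, 0.7, -1.5]
width: 0.0626
gripper_force: 55.8
```

```bash
python3 w.py w2
```

```text
eef [ 0.592  -0.0867  0.2475]
[(np.float64(-0.01), np.int64(66794)), (np.float64(0.0), np.int64(57566)), (np.float64(0.01), np.int64(3085)), (np.float64(0.02), np.int64(3184)), (np.float64(0.03), np.int64(3566)), (np.float64(0.04), np.int64(911)), (np.float64(0.05), np.int64(664)), (np.float64(0.06), np.int64(690)), (np.float64(0.07), np.int64(3560)), (np.float64(0.08), np.int64(17617)), (np.float64(0.09), np.int64(529)), (np.float64(0.1), np.int64(441)), (np.float64(0.11), np.int64(228)), (np.float64(0.12), np.int64(1860)), (np.float64(0.13), np.int64(8)), (np.float64(0.14), np.int64(0)), (np.float64(0.15), np.int64(0)), (np.float64(0.16), np.int64(0)), (np.float64(0.17), np.int64(0)), (np.float64(0.18), np.int64(0))]
```

View pics/w2.png

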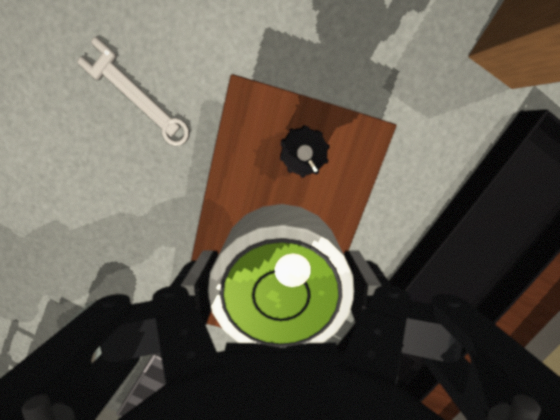

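The level is held upright and the knob is at (305,151). The level hides the ring, so I'll refine the seat position from the top view, wrist knob and board.

```bash
cat > s.py <<'E'
from h import *
d=np.load("w2.npz");W=d["W"];c=d["c"];z=W[...,2]
hsv=cv2.cvtColor(c,cv2.COLOR_BGR2HSV)
k=np.zeros(z.shape,bool);k[115:190,265:345]=1
P=W[k&(z>.115)];print("knob wrist",cv2.minEnclosingCircle((P[:,:2]*1e3).astype(np.float32)),np.median(P[:,2]))
m=(z>.06)&(z<.1)&(hsv[...,1]>90);m[200:]=0;m[:, :180]=0;m[:,420:]=0
B=W[m];print("board rect (partial)",cv2.minAreaRect((B[:,:2]*1e3).astype(np.float32)))
A=np.c_[B[:,:2],np.ones(len(B))];print(np.linalg.lstsq(A,B[:,2],rcond=None)[0].round(4))
T=np.load("f0.npz")["t"];zt=T[...,2]
# ring in top cloud: points above board plane by 6..14mm
pl=np.array([-.0115,.04,.093]);r=zt-(T[...,0]*pl[0]+T[...,1]*pl[1]+pl[2])
q=np.zeros(zt.shape,bool);q[170:212,318:362]=1;q&=(r>.006)&(r<.016)
R=T[q][:,:2]*1e3;Amat=np.c_[2*R,np.ones(len(R))];s=np.linalg.lstsq(Amat,(R**2).sum(1),rcond=None)[0]
print("ring fit",s[:2],np.sqrt(s[2]+s[0]**2+s[1]**2),len(R),"encl",cv2.minEnclosingCircle(R.astype(np.float32)))
E
python3 s.py
```

```text
knob wrist ((580.6878662109375, -29.186798095703125), 20.98141098022461) 0.12673867695629082
board rect (partial) ((584.631591796875, -42.78755187988281), (158.77447509765625, 120.80178833007812), 15.935223579406738)
[-0.0104  0.0366  0.0898]
ring fit [ 620.96456045 -162.93773284] 31.575992342077107 168 encl ((626.0777587890625, -171.12562561035156), 56.7075309753418)
```

```bash
python3 -m crank '60 -40 -9 0 0 0 0;60 -78 -17 0 0 0 0;60 -78 -17 30 0 0 0;60 -78 -17 60 0 0 0;60 -78 -17 82 0 0 0;60 -78 -17 82 0 0 0;60 -78 -17 82 0 0 0'; python3 -c "
from station import robot;s=robot.sense();print(s['eef_pos'],s['contact_force'])"
```

```text
t: 5.62
eef_pos: [0.6172, -0.1543, 0.1668]
eef_rot: [[-0.527, 0.85, 0.002], [0.85, 0.527, -0.0], [-0.001, 0.001, -1.0]]
contact_force: [0.1, 1.3, -1.2]
width: 0.0624
gripper_force: 55.8
[ 0.61718632 -0.15433576  0.16680859] [ 0.14135154  1.30365184 -1.15486934]
```

```bash
python3 -m crank '60 -7.5 -3 15 0 0 0;60 -7.5 -3 32 0 0 0;60 -7.5 -3 38 0 0 0;60 -7.5 -3 40 0 0 0;60 -7.5 -3 40 0 0 0;60 -7.5 -3 40 0 0 0'; python3 - <<'E'
from h import *
f=viewer.grab_frame("top");c=f["color"]
s=robot.sense();print(s['eef_pos'],s['contact_force'])
f=viewer.grab_frame("scene");
cv2.imwrite("pics/s3.png",cv2.resize(f["color"][170:270,180:310],(780,600),interpolation=cv2.INTER_CUBIC))
E
```

```text
t: 6.38
eef_pos: [0.6184, -0.1624, 0.1258]
eef_rot: [[-0.527, 0.85, 0.001], [0.85, 0.527, -0.0], [-0.001, 0.001, -1.0]]
contact_force: [0.1, -0.1, -2.2]
width: 0.0627
gripper_force: 55.8
[ 0.61839901 -0.1623698   0.12582329] [-0.12401625 -0.20994804 -1.96118835]
```

View pics/s3.png

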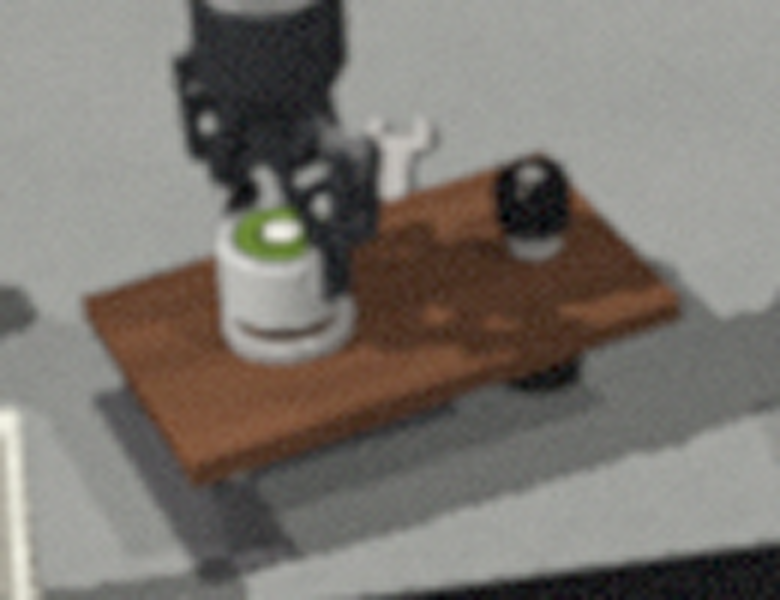

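The picture shows the drum just above the ring (ring at about (288,325) in the crop) and roughly concentric with it. I'll lower gently.

```bash
python3 -m crank '60 0 0 3 0 0 0;60 0 0 6 0 0 0;60 0 0 6 0 0 0;60 0 0 6 0 0 0'; python3 -m crank '60 0 0 2 0 0 0;60 0 0 4 0 0 0;60 0 0 4 0 0 0'
```

```text
t: 6.98
eef_pos: [0.6181, -0.1623, 0.1192]
eef_rot: [[-0.527, 0.85, -0.0], [0.85, 0.527, 0.0], [0.0, -0.0, -1.0]]
contact_force: [0.5, 0.5, -2.3]
width: 0.0625
gripper_force: 55.8
t: 7.35
eef_pos: [0.6183, -0.1624, 0.1161]
eef_rot: [[-0.527, 0.85, 0.001], [0.85, 0.527, -0.0], [-0.001, 0.001, -1.0]]
contact_force: [-2.4, 0.3, 5.4]
width: 0.0626
gripper_force: 56.4
```

```bash
python3 -m crank '60 0 0 1 0 0 0;60 0 0 2 0 0 0;60 0 0 2 0 0 0;60 0 0 2 0 0 0'
```

```text
t: 7.85
eef_pos: [0.6182, -0.1619, 0.1146]
eef_rot: [[-0.527, 0.85, 0.001], [0.85, 0.527, 0.001], [-0.0, 0.001, -1.0]]
contact_force: [-2.8, 1.6, 7.5]
width: 0.0627
gripper_force: 56.8
```

```bash
python3 -m crank '60 0 0 1.5 0 0 0;60 0 0 3 0 0 0;60 0 0 3 0 0 0;60 0 0 3 0 0 0'
```

```text
t: 8.35
eef_pos: [0.618, -0.1613, 0.1135]
eef_rot: [[-0.528, 0.85, 0.002], [0.85, 0.528, 0.001], [-0.0, 0.003, -1.0]]
contact_force: [-7.4, 5.7, 18.5]
width: 0.0625
gripper_force: 57.8
```

```bash
python3 - <<'E'
from h import *
f=viewer.grab_frame("scene")
cv2.imwrite("pics/s4.png",cv2.resize(f["color"][170:270,180:310],(780,600),interpolation=cv2.INTER_CUBIC))
E
```

```text
(no output)
```

View pics/s4.png

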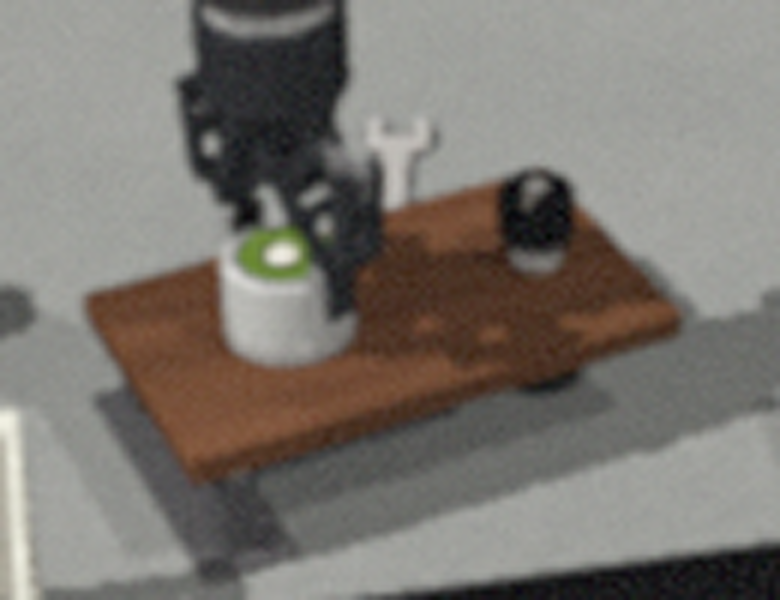

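The drum is down on the ring at (288,310) and the shelf has dipped, with the push at 18 N. I'll ease off, release and lift.

```bash
python3 -m crank '60 0 0 -3 0 0 0;60 0 0 -4 0 0 0;85 0 0 -4 0 0 0;85 0 0 -4 0 0 0;85 0 0 -4 0 0 0;85 0 0 -4 0 0 0;85 0 0 -30 0 0 0;85 0 0 -70 0 0 0;85 0 0 -110 0 0 0;85 0 0 -110 0 0 0'; python3 - <<'E'
from h import *
from lv import disc
E
cat > chk.py <<'E'
from h import *
import sys
f=viewer.grab_frame("wrist");W=cloud(f);c=f["color"]
cv2.imwrite("pics/"+sys.argv[1],c)
s=robot.sense();print(s["eef_pos"],s["contact_force"])
hsv=cv2.cvtColor(c,cv2.COLOR_BGR2HSV)
g=(hsv[...,1]>110)&(hsv[...,0]>25)&(hsv[...,0]<90)&(W[...,2]>.08)
P=W[g];A=np.c_[P[:,:2]-P[:,:2].mean(0),np.ones(len(P))]
k=np.linalg.lstsq(A,P[:,2],rcond=None)[0]
print("disc",cv2.minEnclosingCircle((1e3*P[:,:2]).astype(np.float32)),"plane",k.round(4),len(P))
E
python3 chk.py w5.png
```

```text
t: 9.65
eef_pos: [0.6196, -0.1628, 0.2242]
eef_rot: [[-0.527, 0.85, 0.006], [0.85, 0.527, -0.002], [-0.005, 0.004, -1.0]]
contact_force: [1.6, -0.2, -1.0]
width: 0.0849
gripper_force: 0.0
(464.62103271484375, 288.5019226074219, 24.822589874267578, np.float64(0.04218713293701676))
table -0.00025197198596746406
[0.46613224 0.10515352 0.19245163]
[ 0.61891198 -0.1625513   0.22187098] [ 0.74831211 -0.86608019  0.02159941]
disc ((590.2493286132812, -125.28865051269531), 78.53376770019531) plane [-0.0141  0.0795  0.1246] 2633
```

View pics/w5.png

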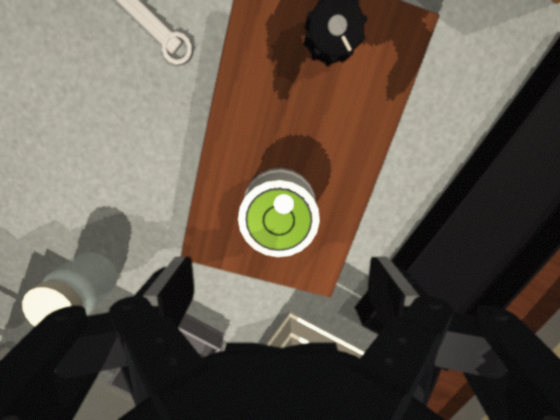

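The level sits seated at (279,217) with its bubble towards the raised knob end, as it should at +40 mrad. The knob is at (335,25). I'll move over the knob and pre-turn the wrist anticlockwise.

```bash
python3 -m crank '85 60 17 0 0 0 -0.18;85 135 37 0 0 0 -0.36;85 135 37 0 0 0 -0.54;85 135 37 0 0 0 -0.72;85 135 37 0 0 0 -0.9;85 135 37 0 0 0 -1.08;85 135 37 0 0 0 -1.26;85 135 37 0 0 0 -1.44;85 135 37 0 0 0 -1.48;85 135 37 0 0 0 -1.48'
cat > b.py <<'E'
from h import *
import sys
# bubble offset from level centre in board axes (mm), by a camera
f=viewer.grab_frame(sys.argv[1]);c=f["color"];W=cloud(f);u0,v0,u1,v1=map(int,sys.argv[2:6])
hsv=cv2.cvtColor(c,cv2.COLOR_BGR2HSV);z=W[...,2]
g=(hsv[...,1]>110)&(hsv[...,0]>25)&(hsv[...,0]<90);k=np.zeros(g.shape,np.uint8);k[v0:v1,u0:u1]=g[v0:v1,u0:u1]
n,l,st,_=cv2.connectedComponentsWithStats(k);k=(l==1+np.argmax(st[1:,4])).astype(np.uint8)
P=W[k>0];P=P[~np.isnan(P[:,2])];pl=np.linalg.lstsq(np.c_[P[:,:2]-P[:,:2].mean(0),np.ones(len(P))],P[:,2],rcond=None)[0]
hull=cv2.convexHull(max(cv2.findContours(k,0,2)[0],key=cv2.contourArea));fill=cv2.fillPoly(np.zeros_like(k),[hull],1)
wht=(fill>0)&(hsv[...,1]<70)&(hsv[...,2]>130)
b=np.argwhere(wht).mean(0)[::-1];e=cv2.fitEllipse(hull)[0];zt=np.median(P[:,2])
pb=ray(f,*b,zt);pe=ray(f,*e,zt);d=(pb-pe)[:2]*1e3;Y=np.array([-.277,.961]);X=np.array([.961,.277])
print("bubble px",b.round(1),wht.sum(),"centre px",np.round(e,1),"centre",pe.round(4),"off x,y mm",(d@X).round(1),(d@Y).round(1),"plane",pl.round(3))
s=robot.sense();print(s["t"],s["eef_pos"],s["contact_force"],s["joint_pos"][5])
E
cat > k.py <<'E'
from h import *
f=viewer.grab_frame("wrist");W=cloud(f);z=W[...,2]
s=robot.sense();x,y,_=s["eef_pos"];m=(z>.105)&(z<.14)&(np.hypot(W[...,0]-x,W[...,1]-y)<.03)
P=W[m];print("knob",cv2.minEnclosingCircle((1e3*P[:,:2]).astype(np.float32)),np.median(P[:,2]),len(P),s["eef_pos"])
E
python3 k.py; python3 b.py top 310 155 375 215
```

```text
t: 10.95
eef_pos: [0.5779, -0.0281, 0.2188]
eef_rot: [[-0.894, -0.447, -0.002], [-0.447, 0.894, 0.0], [0.002, 0.001, -1.0]]
contact_force: [-0.3, 0.7, -0.1]
width: 0.0853
gripper_force: 0.0
knob ((580.9404907226562, -29.145366668701172), 21.122940063476562) 0.12661855250049153 2225 [ 0.57795132 -0.02809417  0.21906984]
bubble px [339.1 188.7] 18 centre px [342.6 186.8] centre [ 0.6188 -0.1641  0.1254] off x,y mm -2.1 10.5 plane [-0.025  0.094  0.125]
11.05 [ 0.57804521 -0.02811461  0.21928303] [-0.12767732  0.04866813  0.35235047] -29.332559437187463
```

```bash
python3 -m crank '85 -1.6 -1.3 40 0 0 0;85 -1.6 -1.3 80 0 0 0;85 -1.6 -1.3 103 0 0 0;85 -1.6 -1.3 103 0 0 0;30 -1.6 -1.3 103 0 0 0;30 -1.6 -1.3 103 0 0 0;30 -1.6 -1.3 103 0 0 0;30 -1.6 -1.3 103 0 0 0;30 -1.6 -1.3 103 0 0 0;30 -1.6 -1.3 103 0 0 0' 80
```

```text
t: 12.3
eef_pos: [0.5813, -0.0288, 0.1177]
eef_rot: [[-0.894, -0.448, 0.002], [-0.448, 0.894, -0.0], [-0.001, -0.001, -1.0]]
contact_force: [4.5, -2.5, 1.1]
width: 0.0362
gripper_force: 79.6
```

```bash
python3 -m crank '30 0 0 2 0 0 0;30 0 0 4 0 0 0;30 0 0 6 0 0 0;30 0 0 6 0 0 0'; python3 -m crank '30 0 0 2 0 0 0;30 0 0 4 0 0 0;30 0 0 4 0 0 0'; python3 -m crank '30 0 0 2 0 0 0;30 0 0 4 0 0 0;30 0 0 4 0 0 0'
```

```text
t: 12.8
eef_pos: [0.581, -0.0278, 0.1122]
eef_rot: [[-0.894, -0.448, 0.002], [-0.448, 0.894, 0.001], [-0.002, -0.0, -1.0]]
contact_force: [2.0, 2.6, 8.1]
width: 0.0361
gripper_force: 79.3
t: 13.18
eef_pos: [0.5809, -0.0273, 0.1089]
eef_rot: [[-0.894, -0.449, 0.002], [-0.449, 0.894, 0.002], [-0.003, 0.0, -1.0]]
contact_force: [-0.0, 5.9, 11.5]
width: 0.0357
gripper_force: 79.4
t: 13.55
eef_pos: [0.5809, -0.0268, 0.1055]
eef_rot: [[-0.893, -0.449, 0.003], [-0.449, 0.893, 0.002], [-0.003, 0.001, -1.0]]
contact_force: [-1.7, 9.5, 15.9]
width: 0.0361
gripper_force: 79.6
```

The side force grows because the hand stays vertical while the shelf tilts. I'll go back up and regrip with the tool aligned to the knob axis (shelf at +40 mrad).

```bash
python3 -m crank '30 0 0 -6 0 0 0;30 0 0 -14 0 0 0;30 0 0 -14 0 0 0;85 0 0 -14 0 0 0;85 0 0 -14 0 0 0;85 0 0 -14 -0.039 -0.007 0;85 0 0 -14 -0.039 -0.007 0'; python3 -m crank '30 0 0 0 0 0 0;30 0 0 0 0 0 0;30 0 0 0 0 0 0;30 0 0 0 0 0 0;30 0 0 0 0 0 0;30 0 0 0 0 0 0'; python3 b.py top 310 155 375 215
```

```text
t: 14.42
eef_pos: [0.5802, -0.029, 0.1169]
eef_rot: [[-0.895, -0.447, -0.012], [-0.447, 0.894, 0.039], [-0.006, 0.04, -0.999]]
contact_force: [-0.5, 0.4, -0.0]
width: 0.0851
gripper_force: 0.0
t: 15.18
eef_pos: [0.5808, -0.0293, 0.1175]
eef_rot: [[-0.894, -0.447, -0.01], [-0.447, 0.894, 0.036], [-0.007, 0.037, -0.999]]
contact_force: [1.9, -4.6, -0.0]
width: 0.0363
gripper_force: 79.8
bubble px [338.3 188.4] 25 centre px [342.5 186.9] centre [ 0.6186 -0.1638  0.1254] off x,y mm -0.7 11.8 plane [-0.025  0.036  0.125]
15.225 [ 0.58083353 -0.02924131  0.11750157] [ 2.63267268 -4.5875825  -0.04704011] -30.434224005667527
```

```bash
python3 -m crank '30 -0.1 0.8 3 0.015 0.003 0;30 -0.3 1.6 6 0.03 0.006 0;30 -0.5 2.4 9 0.044 0.008 0;30 -0.6 3.1 12 0.059 0.011 0;30 -0.6 3.1 12 0.059 0.011 0;30 -0.6 3.1 12 0.059 0.011 0'; python3 -m crank '30 0 0.5 2 0.01 0.002 0;30 -0.1 1 4 0.02 0.004 0;30 -0.1 1 4 0.02 0.004 0;30 -0.1 1 4 0.02 0.004 0'
```

```text
t: 15.98
eef_pos: [0.5799, -0.0261, 0.1056]
eef_rot: [[-0.894, -0.447, 0.007], [-0.447, 0.894, -0.023], [0.004, -0.023, -1.0]]
contact_force: [1.2, -7.5, 0.3]
width: 0.036
gripper_force: 80.1
t: 16.48
eef_pos: [0.5797, -0.0253, 0.1024]
eef_rot: [[-0.895, -0.447, 0.013], [-0.447, 0.894, -0.042], [0.007, -0.044, -0.999]]
contact_force: [0.9, -7.4, 4.5]
width: 0.0359
gripper_force: 80.6
```

```bash
python3 -m crank '30 0.1 -0.5 1 0.005 0.001 0;30 0.2 -1 2 0.01 0.002 0;30 0.2 -1 2 0.01 0.002 0;30 0.2 -1 2 0.01 0.002 0'; python3 -m crank '30 0 0.2 1 0.005 0.001 0;30 0 0.5 2 0.01 0.002 0;30 0 0.5 2 0.01 0.002 0;30 0 0.5 2 0.01 0.002 0';python3 b.py top 310 155 375 215
```

```text
t: 16.98
eef_pos: [0.5797, -0.0251, 0.1019]
eef_rot: [[-0.894, -0.447, 0.016], [-0.447, 0.893, -0.049], [0.008, -0.051, -0.999]]
contact_force: [-4.6, -3.3, 14.6]
width: 0.036
gripper_force: 81.7
t: 17.48
eef_pos: [0.5797, -0.0249, 0.1015]
eef_rot: [[-0.894, -0.447, 0.02], [-0.447, 0.892, -0.059], [0.008, -0.062, -0.998]]
contact_force: [-7.5, -2.9, 25.4]
width: 0.0364
gripper_force: 82.7
bubble px [345.4 186. ] 28 centre px [340.1 187.8] centre [ 0.6171 -0.1581  0.121 ] off x,y mm 0.6 -14.9 plane [-0.008 -0.031  0.121]
17.525 [ 0.57965318 -0.0248999   0.10148637] [-7.01612455 -3.49655641 24.41121268] -27.48268623645732
```

```bash
python3 -m crank '30 0 -0.2 -1.5 -0.012 -0.002 0;30 0 -0.5 -3 -0.025 -0.004 0;30 0 -0.7 -3.7 -0.028 -0.005 0.15;30 0.1 -0.9 -4.5 -0.032 -0.006 0.3;30 0.1 -1.1 -5.2 -0.036 -0.007 0.45;30 0.2 -1.3 -6 -0.039 -0.007 0.6;30 0.2 -1.3 -6 -0.039 -0.007 0.6;30 0.2 -1.3 -6 -0.039 -0.007 0.6;30 0.2 -1.3 -6 -0.039 -0.007 0.6';python3 b.py top 310 155 375 215
```

```text
t: 18.65
eef_pos: [0.5799, -0.0261, 0.1052]
eef_rot: [[-0.991, 0.136, 0.019], [0.135, 0.991, -0.021], [-0.022, -0.019, -1.0]]
contact_force: [-1.8, -4.2, 9.8]
width: 0.0359
gripper_force: 81.1
bubble px [343.9 186.8] 30 centre px [340.6 187.6] centre [ 0.6174 -0.1594  0.1219] off x,y mm -0.4 -9.0 plane [-0.009 -0.038  0.122]
18.7 [ 0.57991671 -0.02606973  0.10521608] [-0.95224621 -2.85354265  9.74074092] 5.773894853520627
```

```bash
python3 -m crank '30 -0.1 -0.2 -0.7 -0.003 0.004 0.14;30 -0.1 -0.3 -1.4 -0.006 0.008 0.28;30 -0.2 -0.5 -2.1 -0.009 0.013 0.42;30 -0.3 -0.7 -2.8 -0.012 0.017 0.56;30 -0.4 -0.8 -3.5 -0.014 0.021 0.7;30 -0.4 -0.8 -3.5 -0.014 0.021 0.7;30 -0.4 -0.8 -3.5 -0.014 0.021 0.7;30 -0.4 -0.8 -3.5 -0.014 0.021 0.7;30 -0.4 -0.8 -3.5 -0.014 0.021 0.7';python3 b.py top 310 155 375 215
```

```text
t: 19.82
eef_pos: [0.5803, -0.027, 0.1088]
eef_rot: [[-0.67, 0.742, 0.008], [0.742, 0.67, -0.0], [-0.005, 0.006, -1.0]]
contact_force: [-1.6, -4.2, 9.4]
width: 0.0362
gripper_force: 81.2
bubble px [342.3 187.1] 33 centre px [341.2 187.4] centre [ 0.6178 -0.1607  0.1229] off x,y mm -0.0 -3.0 plane [ 0.013 -0.019  0.123]
19.875 [ 0.58029783 -0.0270031   0.10877629] [-1.55319992 -3.88114653  9.57036552] 45.23516819210716
```

```bash
python3 -m crank '30 -0.1 -0.1 -0.6 -0.001 0.003 0.12;30 -0.3 -0.1 -1.2 -0.002 0.005 0.24;30 -0.4 -0.2 -1.7 -0.003 0.008 0.34;30 -0.4 -0.2 -1.7 -0.003 0.008 0.34;30 -0.4 -0.2 -1.7 -0.003 0.008 0.34;30 -0.4 -0.2 -1.7 -0.003 0.008 0.34;30 -0.4 -0.2 -1.7 -0.003 0.008 0.34;30 -0.4 -0.2 -1.7 -0.003 0.008 0.34';python3 b.py top 310 155 375 215; python3 - <<'E'
from h import *
a=viewer.grab_frame("top")["color"][165:210,310:370];b=viewer.grab_frame("scene")["color"][180:260,190:300]
cv2.imwrite("pics/f1.png",np.hstack([cv2.resize(a,(400,300),interpolation=3),cv2.resize(b,(400,300),interpolation=3)]))
E
```

```text
t: 20.88
eef_pos: [0.5804, -0.0274, 0.1105]
eef_rot: [[-0.385, 0.923, 0.006], [0.923, 0.385, 0.008], [0.005, 0.009, -1.0]]
contact_force: [-1.9, -3.8, 9.3]
width: 0.0364
gripper_force: 81.2
bubble px [341.2 187.2] 28 centre px [341.3 187.3] centre [ 0.618  -0.1609  0.1232] off x,y mm 0.2 0.1 plane [-0.006  0.009  0.123]
20.925 [ 0.58044851 -0.02743487  0.11047093] [-1.28482908 -3.88424703  9.41214874] 64.45434145028891
```

View pics/f1.png

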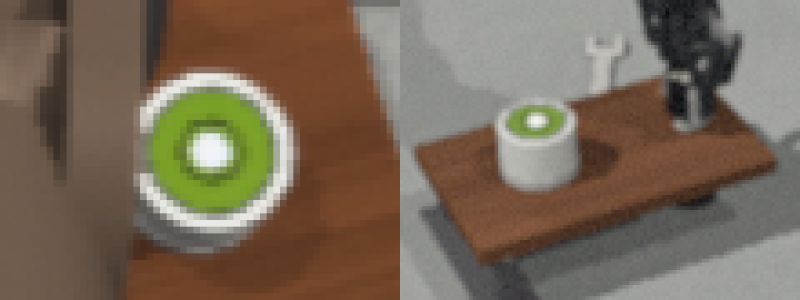

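The bubble is inside the circle at (210,152) and the level is flush on the rim. I'll add a little foot load, confirm, and hand in.

```bash
python3 -m crank '30 0 0 0.5 0 0 0;30 0 0 1 0 0 0;30 0 0 1 0 0 0;30 0 0 1 0 0 0;30 0 0 1 0 0 0;30 0 0 1 0 0 0';python3 b.py top 310 155 375 215
```

```text
t: 21.78
eef_pos: [0.5804, -0.0274, 0.1103]
eef_rot: [[-0.385, 0.923, 0.007], [0.923, 0.385, 0.008], [0.005, 0.009, -1.0]]
contact_force: [-3.8, -4.1, 15.4]
width: 0.036
gripper_force: 81.4
bubble px [341.4 187.2] 28 centre px [341.3 187.3] centre [ 0.6179 -0.161   0.1233] off x,y mm 0.2 -0.3 plane [0.011 0.004 0.123]
21.825 [ 0.58045142 -0.02738926  0.11029661] [-3.91593043 -3.64565757 14.24630935] 64.44916800980302
```

```bash
python3 -c "from station import robot;print(robot.job_done())"
```

```text
the job is handed in; nothing more can be done
None
```

I handed the job in at about 22 s: the level is seated flush in the ring and released, the knob is held pressed down with about 15 N with the foot on its pad, and the bubble measures within about 0.4 mm of centre.

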